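Reheat the cold toast and hold the toaster lever down

TASK

The last slice of toast has gone cold in the chrome toast rack: stand it in either slot of the toaster and let go of it, then press the toaster's lever gently all the way down so the slice sinks in, and keep holding it down. The multi-plug is still switched off and the lever only catches once there is power, so finish while you are still holding the lever at the bottom and I will switch on. Leave the rack standing where it is and do not push the other things about.

Things in the scene. Friction and masses are not known exactly. Their poses are not given: they have to be found in the camera images.
- toast_center (a point): centre of the slice of toast: rigid upright slab 16 mm thick (x), 108 mm wide (y), 110 mm tall (z, up), 40 g, upper corners rounded, front and back alike. At the start it stands on edge in an inner gap of the toast rack, centre 67 mm and top 122 mm above the surface; its top 44 mm stand clear of the rack's dividers, to be pinched from above across its thickness.
- rack: loose chrome toast rack, 450 g; origin at the centre of its underside; five arched dividers in a row along its x, 33 mm apart, 4 mm thick, 80 mm wide (y), tops 78 mm above the surface; the toast stands across it (thickness along x) on its base plate 12 mm up, 16.5 mm from the centre towards -x.
- toaster: two-slot chrome toaster with black end caps, fixed, 275 mm long (y), 165 mm wide (x), 168 mm tall; origin at the centre of its underside, z up. The lever is on its -y end; a cord and a flat multi-plug lie beyond its +y end. Its two slots run along y and open upwards, at x = +32 and -32 mm.
- slot_a (a point): centre of the mouth of the slot at the toaster's +x, 168 mm above the surface, axes as the toaster's. The slot is 132 mm long (y) and 24 mm wide (x). With the lever up, its carriage bar is 90 mm above the surface: a slice stood on it has its centre 145 mm up and sticks 32 mm out of the slot; with the lever right down, 40 mm lower.
- slot_b (a point): centre of the mouth of the other slot, at the toaster's -x; same size, height, axes and carriage bar as the first
- lever_top (a point): centre of the upper face of the lever's black thumb tab, 36 x 36 mm and 10 mm thick, at the toaster's -y end. The tab reaches from 4.5 to 40.5 mm beyond the end face, this point is 22.5 mm beyond it; 150 mm above the surface with the lever up, 110 mm right down. Axes as the toaster's.
- lever (a joint): travel of the lever and carriage straight down, 0 m up, 0.040 m right down against a firm stop; a spring pushes it up with about 3 N at the top and 7 N at the bottom, and it comes up again when let go
- baking_dish: shallow clear glass baking dish 256 x 150 mm over its lugs (long side along x), 45 mm tall, loose; origin at the centre of its underside
- scrub_pad: purple silicone scrub pad 100 x 70 x 18 mm lying flat, loose; origin at the centre of its underside
- lifter: chrome shoehorn-style lifter 200 mm long (along x) lying flat, 42 mm wide, 8 mm thick, loose; origin underneath, at mid length
- piggy_bank: white ceramic piggy bank, 132 mm long (x), 88 mm wide, 110 mm tall, loose; origin at the centre of its underside
- mug: blue ceramic mug, 80 mm across, 92 mm tall, loose; origin at the centre of its underside, handle at +y
- marmalade: amber glass jar with a brass lid, 68 mm across, 95 mm tall, loose; origin at the centre of its underside
Mind the look-alikes: they are no part of the job. What is shaped like the rack but red is not meant.

How it is judged (in metres and radians):
On the way, in this order (a step that is already met when the one before it is completed fails the run):
1. the slice stands in one of the toaster's slots, let go of, with the lever still up ((x of toast_center in the frame of toaster between 0.022 and 0.042 m or x of toast_center in the frame of toaster between -0.042 and -0.022 m) and y of toast_center in the frame of toaster between -0.018 and 0.018 m and z of toast_center in the frame of toaster between 0.133 and 0.155 m and angle between toast_center's own z axis and vertical below 0.2 rad and contact force between the fingers and toast below 0.1 N and value of joint lever below 0.008 m and linear speed of toast below 0.03 m/s), for 0.2 s.
2. the lever is pressed all the way down and the slice has sunk in with it ((x of toast_center in the frame of toaster between 0.022 and 0.042 m or x of toast_center in the frame of toaster between -0.042 and -0.022 m) and y of toast_center in the frame of toaster between -0.018 and 0.018 m and z of toast_center in the frame of toaster between 0.095 and 0.117 m and angle between toast_center's own z axis and vertical below 0.2 rad and value of joint lever above 0.036 m and contact force between any of the fingers, the arm and lever above 3 N), for 0.5 s.
At the end, for the whole second after the job is handed in: the robot is still pressing the lever (more than 3 N on it) within 4 mm of the bottom of its 40 mm travel; the slice, untouched and at rest, stands upright (within 0.2 rad) in one of the slots, sunk in with the carriage (centre 95 to 117 mm above the surface); the rack is upright (all of step 2 and contact force between the fingers and toast below 0.1 N and linear speed of toast below 0.02 m/s and angle between rack's own z axis and vertical below 0.1 rad); the arm keeps its last pose, push and grip.
It fails at once if the lever is forced: more than 45 N on it (contact force between any of the fingers, the arm and lever above 45 N).
It fails at once if the rack is knocked over or shoved more than 60 mm (angle between rack's own z axis and vertical above 0.5 rad or distance of rack from where it was at the start of the episode above 0.06 m).
It fails at once if one of the other things is pushed more than 30 mm or knocked over (distance of any of baking_dish, scrub_pad, lifter, piggy_bank, mug, marmalade from where it was at the start of the episode above 0.03 m or angle between any of baking_dish, scrub_pad, lifter, piggy_bank, mug, marmalade's own z axis and vertical above 0.5 rad).
It also fails if it takes over 58 s, if anything falls off the work surface, if the arm or the gripper's body presses on something with over 40 N, if the wrist force passes 120 N, or if a joint passes its speed limit or range.

ROBOT

A 6-joint arm with a two-finger parallel gripper is mounted at the origin on the work surface. World frame = base frame: x ahead of the robot, y to its left, z up, the work surface at z = 0. Lengths are in m, angles in degrees, forces in N, time in s.
With the tool pointing down it reaches from about 0.4 to 0.825 m from the base axis. Payload 7 kg.
Tool frame: the origin (TCP) lies at the very end of the fingers, on their centre line; the grasp point (between the pads) lies 19 mm behind it (ctrl.pinch_z is the distance from the TCP to the grasp point, in m); z points along the fingers, x is the direction in which the jaws open and shut, and the axes are right-handed (so a half turn about z gives the same grasp; the last joint's range is limited). The gripper opens to 88 mm and grips with 3 to 60 N. Pads are 19 mm wide; open, the fingers measure 130 mm over their backs; the gripper's body (78 mm by 193 mm) begins 47 mm behind the grasp point.
Start: joints at [79.761, 20.546, 0.682, 0, -70.136, -16.507], TCP at [0.304, 0.603, 0.227] pointing down, gripper open.
Joint ranges: [-176.03, 176.03], [-82.01, 121.73], [-58.28, 71.71], [-173.87, 95.51], [-174.79, -0.11], [-173.66, 173.66]. Speed limits (degrees/s): [136.94, 136.94, 172.46, 180, 180, 180].

INTERFACE

Orientations are given as [roll, pitch, yaw] about the fixed x, y, z axes, in that order (R = Rz(yaw) Ry(pitch) Rx(roll)).
In Python, from plant import ctrl gives the robot as it stands.
- The arm moves only by the tool carry_out, never from a script. Its argument "increments" is a list of rows, each a list of 7 numbers: the turn, a rotation vector about the world's x, y, z in degrees, then the shift along the world's x, y, z in mm, then the closure, from 0 (fully open) to 1 (shut). In form: [[ax, ay, az, dx, dy, dz, grip], ...]. A call has 1 to 20 rows; each row is the pose to reach, as a shift and turn from the pose commanded when the call began; what a row does not reach only later rows make up. A row lasts 1/8 s, in which the tool goes at most 62.5 mm and 10.7 degrees, less where a joint would pass 70% of its speed; a pose out of reach is approached as far as the arm can. A call with a gripper value outside its range is refused whole. The fingers move at their own pace and stop on an object; the grip force is fixed at half the most. Time passes only in rows, so rows that repeat a pose let the fingers close. It gives the time, the measured TCP pose, the force and the opening at its end, in the units of the state.
- ctrl.get_obs(): the state, without advancing time (a new reading comes with each control period).
- ctrl.snapshot(name): name is "scene" or "top" or "wrist"; returns a dict with "pixels" (420x560x3 uint8, blue, green, red), "intrinsics" (3x3 intrinsics, pixels), "rvec" (rotation vector, rad) and "tvec" (3), from world to camera coordinates, as OpenCV has them; the wrist camera has in their place "hand_eye" (4x4, takes a point from camera to tool coordinates, whose origin is the TCP and whose axes are the tool frame's). Camera axes: x right, y down, z forward; pixel columns grow to the right and rows downward; lengths in m; the calibration is good to about 2 mm. A picture is of the moment at which its call begins: read the wrist's pose just before it. There is no depth.
- ctrl.close_job(): hands the job in, once; it reports no verdict.
Trained networks look in a picture, given as the dict that the camera call returned (one of the last four; its "shot" number tells which), for a name from the list of things; names that differ only in an ending like _2 or _b are one class to them, and where a whole thing is asked for, a point or a joint stands for the part that bears it (a point fixed in the world has none). Each returns a list of dicts, best first, with "confidence" (0 to 1); they miss things now and then, are a little off and sometimes report something else, mostly with a low value. They report only what shows in the picture. A call takes as long as a camera call. They do not tell look-alikes from the thing itself.
- ctrl.search_frame(picture, label): "centre" ([x, y, z] in m, in world coordinates, good to about 4 mm: the middle of the surface that is visible of it).
- ctrl.outline_of(picture, label): "pixels" (420x560 bool, what is visible of it).
The state is a dict: "clock": time; "joint_pos": joint angles; "qvel": joint speeds; "tau": joint torques, N m; "tool_pos": TCP position; "orientation": TCP orientation; "force": force on the tool from outside, world axes, zero at the start; "moment": the same for the moment, N m; "opening": finger opening in m.
Only numpy, scipy, OpenCV 4.12 (cv2) and the standard library are available. Lean on these libraries where they do the work, as an engineer would, in place of code of your own. Each camera call takes 0.05 s, during which the arm holds its last target. There are 200 camera calls.

## Working session

There is one attempt and no reset: what is moved stays moved. The work goes in short steps, Python scripts to look and compute and a tool call to move; the robot and the scene stay as the last step left them, time stands still between calls to the robot, and variables do not carry over. Pictures are saved under pics/ and viewed, about 8 in all and at most 12, crops included, and the job is handed in when it is done.

Besides the shell and the picture viewer there is one more tool, called after ">>>" by a JSON object that holds its "api" and its "payload", one argument or row to a line. carry_out: Moves the arm, as the interface text tells. Its arguments: {"type":"object","properties":{"increments":{"type":"array"}},"required":["increments"]}

```bash
mkdir -p pics
cat > h.py <<'E'
import numpy as np, cv2
from plant import ctrl
def snap(n,f=None):
    p=ctrl.snapshot(n)
    if f: cv2.imwrite('pics/'+f,p['pixels'])
    return p
E
python3 - <<'E'
from h import *
o=ctrl.get_obs();print(o['clock'],o['tool_pos'],o['orientation'],o['opening'])
a=snap('scene');b=snap('top')
cv2.imwrite('pics/a.png',a['pixels']);cv2.imwrite('pics/b.png',b['pixels'])
for n,p in(('scene',a),('top',b)):
  for l in ['toast_center','rack','toaster','slot_a','lever_top','baking_dish','scrub_pad','lifter','piggy_bank','mug','marmalade']:
    r=ctrl.search_frame(p,l)
    K=p['intrinsics']
    for d in r[:3]:
      px=cv2.projectPoints(np.array([d['centre']],float),p['rvec'],p['tvec'],K,None)[0].ravel()
      print(n,l,np.round(d['centre'],3),round(d['confidence'],2),px.round())
E
```

```text
0.0 [0.30356091 0.60232934 0.2256051 ] [-1.79990659e+02 -9.69657226e-02 -1.16752888e+02] 0.08747219916969565
scene toast_center [ 0.519 -0.404  0.09 ] 0.66 [179. 283.]
scene toast_center [ 0.535 -0.168  0.005] 0.32 [270. 258.]
scene rack [ 0.33 -0.51  0.01] 0.9 [114. 261.]
scene rack [ 0.563 -0.407  0.011] 0.81 [192. 313.]
scene toaster [0.597 0.227 0.158] 0.96 [416. 172.]
scene toaster [ 0.536 -0.167  0.004] 0.15 [271. 258.]
scene slot_a [0.598 0.228 0.159] 0.76 [416. 172.]
scene slot_a [0.596 0.104 0.15 ] 0.49 [377. 195.]
scene lever_top [0.598 0.099 0.15 ] 0.46 [375. 196.]
scene baking_dish [ 0.536 -0.163  0.007] 0.67 [272. 257.]
scene scrub_pad [ 0.362 -0.16   0.011] 0.59 [239. 209.]
scene lifter [ 0.312 -0.349  0.005] 0.98 [169. 228.]
scene piggy_bank [ 0.742 -0.31   0.091] 0.82 [264. 341.]
scene piggy_bank [ 0.359 -0.16   0.011] 0.3 [238. 208.]
scene mug [ 0.399 -0.038  0.057] 0.95 [284. 189.]
scene marmalade [ 0.739 -0.065  0.09 ] 0.63 [354. 284.]
scene marmalade [ 0.564 -0.406  0.012] 0.21 [192. 313.]
top toast_center [ 0.507 -0.392  0.118] 0.94 [383. 204.]
top rack [ 0.324 -0.503  0.01 ] 0.94 [417. 269.]
top rack [ 0.541 -0.405  0.015] 0.78 [380. 198.]
top toaster [0.559 0.281 0.164] 0.71 [141. 189.]
top slot_a [0.555 0.277 0.167] 0.68 [142. 191.]
top lever_top [0.556 0.28  0.168] 0.6 [141. 190.]
top lever_top [0.592 0.106 0.148] 0.51 [206. 177.]
top lever_top [ 0.542 -0.169  0.009] 0.26 [303. 200.]
top baking_dish [ 0.542 -0.169  0.005] 0.66 [303. 200.]
top scrub_pad [ 0.363 -0.158  0.019] 0.77 [301. 258.]
top lifter [ 0.309 -0.35   0.005] 0.63 [365. 275.]
top piggy_bank [ 0.726 -0.302  0.091] 0.66 [347. 133.]
top mug [ 0.404 -0.04   0.005] 0.72 [261. 246.]
top mug [ 0.724 -0.305  0.092] 0.2 [348. 133.]
top marmalade [ 0.712 -0.057  0.097] 0.77 [264. 139.]
top marmalade [0.591 0.111 0.144] 0.56 [204. 178.]
```

View pics/a.png

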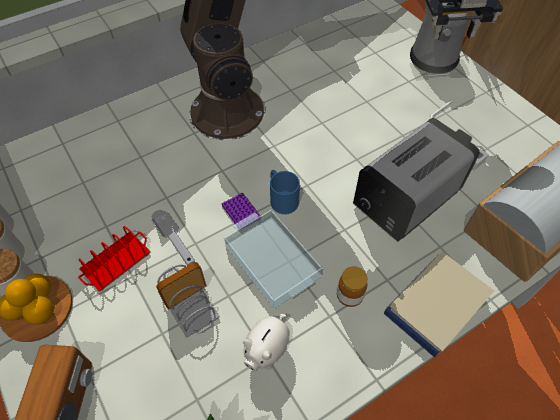

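```bash
python3 -c "
import cv2
i=cv2.imread('pics/b.png');cv2.imwrite('pics/b2.png',cv2.resize(i[90:330,80:480],None,fx=2,fy=2,interpolation=2))"
```

```text
(no output)
```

View pics/b2.png

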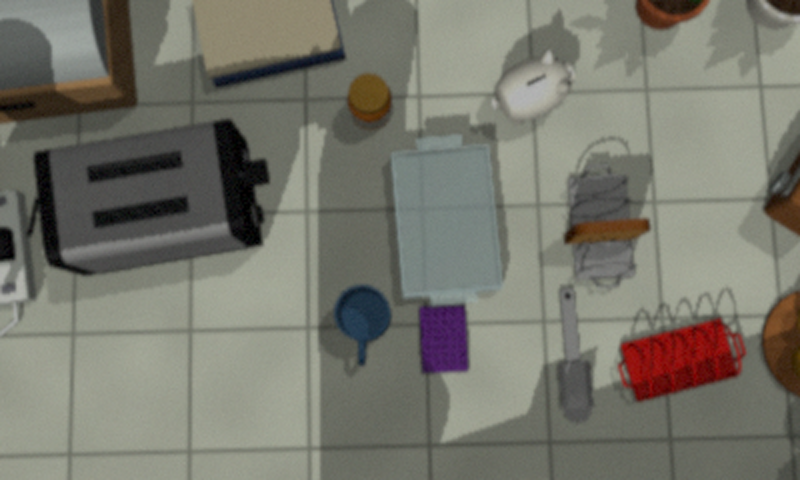

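Scene picture: the chrome rack with the toast is at (183,290). The only look-alike is the red rack at (114,261). In the top crop the slots are at (135,166) and (141,212), the lever tab is at (257,172), and the toast is at (607,231). I'll now compute poses from the known heights.

```bash
cat >> h.py <<'E'
def ray(p,uv,z,T=None):
    """pixels -> world points on plane z; T: tool pose 4x4 for wrist"""
    uv=np.array(uv,float).reshape(-1,2)
    d=np.c_[uv,np.ones(len(uv))]@np.linalg.inv(p['intrinsics']).T
    if T is None:
        R=cv2.Rodrigues(np.array(p['rvec'],float))[0];o=-R.T@np.array(p['tvec']).ravel();d=d@R
    else:
        M=T@np.array(p['hand_eye']);o=M[:3,3];d=d@M[:3,:3].T
    return o+d*((z-o[2])/d[:,2])[:,None]
def tool():
    from scipy.spatial.transform import Rotation as R
    o=ctrl.get_obs();T=np.eye(4);T[:3,3]=o['tool_pos'];T[:3,:3]=R.from_euler('xyz',o['orientation'],degrees=True).as_matrix();return T
E
python3 - <<'E'
from h import *
p=snap('top')
def z(u,v):return (80+u/2-.25,90+v/2-.25)
print('slots ends',ray(p,[z(88,174),z(182,159),z(93,219),z(187,205)],.168).round(4))
print('lever',ray(p,[z(257,172)],.15).round(4))
i=p['pixels'].astype(int);m=ctrl.outline_of(p,'toast_center')
print([(r['confidence'],r['pixels'].sum()) for r in m])
ys,xs=np.nonzero(m[0]['pixels']);pts=np.c_[xs,ys].astype(np.float32)
r=cv2.minAreaRect(pts);print(r);print(ray(p,cv2.boxPoints(r),.122).round(4))
print('rackorig?',ray(p,[z(604,220)],.078).round(3))
R=cv2.Rodrigues(np.array(p['rvec']))[0];print('cam',-R.T@np.array(p['tvec']).ravel())
E
```

```text
slots ends [[0.5949 0.3282 0.168 ]
 [0.6125 0.1984 0.168 ]
 [0.5318 0.3196 0.168 ]
 [0.5478 0.1908 0.168 ]]
lever [[0.5952 0.0976 0.15  ]]
[(0.82, np.int64(407)), (0.34, np.int64(701))]
((382.9827880859375, 204.79310607910156), (10.214594841003418, 42.68537902832031), 85.2363510131836)
[[ 0.5156 -0.3298  0.122 ]
 [ 0.5225 -0.4499  0.122 ]
 [ 0.4936 -0.4504  0.122 ]
 [ 0.4866 -0.3307  0.122 ]]
rackorig? [[ 0.526 -0.397  0.078]]
cam [ 0.32234796 -0.11259384  1.43314796]
```

>>> {"api": "carry_out", "payload": {
  "increments": [
    [0,0,0,0,0,75,0],
    [0,0,0,0,0,75,0],
    [0,0,-10,40,-60,75,0],
    [0,0,-20,80,-120,75,0],
    [0,0,-30,120,-180,75,0],
    [0,0,-40,140,-240,75,0],
    [0,0,-50,150,-300,75,0],
    [0,0,-60,160,-400,75,0],
    [0,0,-60,160,-500,75,0],
    [0,0,-60,170,-600,75,0],
    [0,0,-60,180,-700,75,0],
    [0,0,-60,190,-800,75,0],
    [0,0,-60,200,-900,75,0],
    [0,0,-60,207,-992,75,0],
    [0,0,-60,207,-992,75,0],
    [0,0,-60,207,-992,75,0],
    [0,0,-60,207,-992,75,0],
    [0,0,-60,207,-992,75,0],
    [0,0,-60,207,-992,75,0],
    [0,0,-60,207,-992,75,0]
  ]
}}

```text
clock: 3.8
tool_pos: [0.5103, -0.3916, 0.3002]
orientation: [180.0, -0.1, -176.9]
force: [-1.2, -0.4, -0.4]
opening: 0.0874
```

Run:
```python
from h import *
T=tool();print(T.round(3));p=snap('wrist','w1.png')
print(np.array(p['hand_eye']).round(3))
for l in['toast_center','rack']:
  for d in ctrl.search_frame(p,l)[:2]:print(l,d)
m=ctrl.outline_of(p,'toast_center')
for q in m[:2]:
  ys,xs=np.nonzero(q['pixels']);r=cv2.minAreaRect(np.c_[xs,ys].astype(np.float32));print(q['confidence'],r);print(ray(p,cv2.boxPoints(r),.122,T).round(4))
```

```text
[[-0.999 -0.054 -0.002  0.51 ]
 [-0.054  0.999  0.    -0.392]
 [ 0.002  0.001 -1.     0.3  ]
 [ 0.     0.     0.     1.   ]]
[[ 1.    -0.001 -0.001 -0.001]
 [ 0.001  0.966  0.258 -0.069]
 [ 0.001 -0.258  0.966 -0.158]
 [ 0.     0.     0.     1.   ]]
toast_center {'centre': [0.5127, -0.4057, 0.126], 'confidence': 0.6}
rack {'centre': [0.5358, -0.4037, 0.0127], 'confidence': 0.78}
rack {'centre': [0.3292, -0.51, 0.0116], 'confidence': 0.72}
0.7 ((276.0, 179.5), (115.0, 20.0), 90.0)
[[ 0.5241 -0.4536  0.122 ]
 [ 0.5068 -0.4546  0.122 ]
 [ 0.5007 -0.35    0.122 ]
 [ 0.5194 -0.349   0.122 ]]
```

View pics/w1.png

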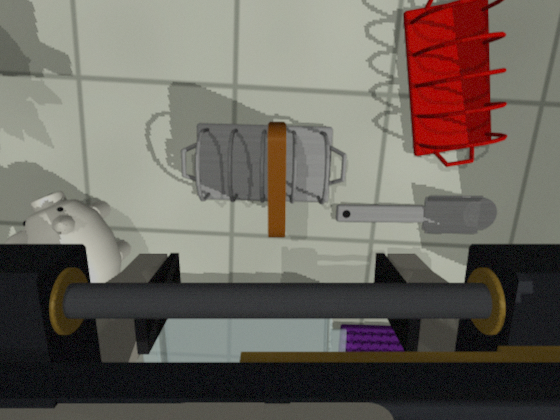

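The picture shows the toast (277,180) in the chrome rack between the fingers, aligned with the jaws. The red rack is well away at (450,80). Descending with small corrections.

>>> {"api": "carry_out", "payload": {
  "increments": [
    [0,0,0,2,-6,-50,0],
    [0,0,0,2,-6,-100,0],
    [0,0,0,2,-6,-140,0],
    [0,0,0,2,-6,-170,0],
    [0,0,0,2,-6,-190,0],
    [0,0,0,2,-6,-207,0],
    [0,0,0,2,-6,-207,0],
    [0,0,0,2,-6,-207,0],
    [0,0,0,2,-6,-207,0.5],
    [0,0,0,2,-6,-207,1],
    [0,0,0,2,-6,-207,1],
    [0,0,0,2,-6,-207,1],
    [0,0,0,2,-6,-207,1],
    [0,0,0,2,-6,-207,1],
    [0,0,0,2,-6,-207,1],
    [0,0,0,2,-6,-207,1],
    [0,0,0,2,-6,-207,1]
  ]
}}

```text
clock: 6.12
tool_pos: [0.5127, -0.3952, 0.0945]
orientation: [180.0, -0.0, -176.7]
force: [-0.1, -0.1, 0.3]
opening: 0.0157
```

>>> {"api": "carry_out", "payload": {
  "increments": [
    [0,0,0,0,0,20,1],
    [0,0,0,0,0,45,1],
    [0,0,0,0,0,75,1],
    [0,0,0,0,0,110,1],
    [0,0,0,0,0,150,1],
    [0,0,0,0,0,190,1],
    [0,0,0,0,0,220,1],
    [0,0,0,0,0,220,1],
    [0,0,0,0,0,220,1],
    [0,0,0,0,0,220,1]
  ]
}}

```text
clock: 7.38
tool_pos: [0.5123, -0.395, 0.3132]
orientation: [179.9, -0.1, -176.7]
force: [-0.1, -0.4, -1.2]
opening: 0.0155
```

Run:
```python
from h import *
o=ctrl.get_obs();print(o['tool_pos'],o['opening'],o['force'])
T=tool();p=snap('wrist','w2.png')
m=ctrl.outline_of(p,'toast_center')
for q in m[:2]:
  ys,xs=np.nonzero(q['pixels']);print(q['confidence'],xs.min(),xs.max(),ys.min(),ys.max())
  print(ray(p,[(np.median(xs),ys.min()),(np.median(xs),ys.max())],T[2,3]+.0275,T).round(4))
s=snap('scene','s2.png')
print([ (np.round(d['centre'],3),d['confidence']) for d in ctrl.search_frame(s,'toast_center')[:2]],[ (np.round(d['centre'],3),d['confidence']) for d in ctrl.search_frame(s,'rack')[:2]])
cv2.imwrite('pics/c2.png',np.hstack([p['pixels'][:, :],s['pixels'][100:400,50:330].repeat(1,0) if 0 else cv2.resize(s['pixels'][130:340,80:280],(400,420))])[:, 160:])
```

```text
[ 0.51234189 -0.39495134  0.31320403] 0.015549182575345582 [-0.14995864 -0.44309192 -1.20801878]
0.79 253 300 133 352
[[ 0.5171 -0.458   0.3407]
 [ 0.5124 -0.3729  0.3407]]
[(array([ 0.524, -0.436,  0.28 ]), 0.91)] [(array([ 0.33 , -0.517,  0.01 ]), 0.56)]
```

View pics/c2.png

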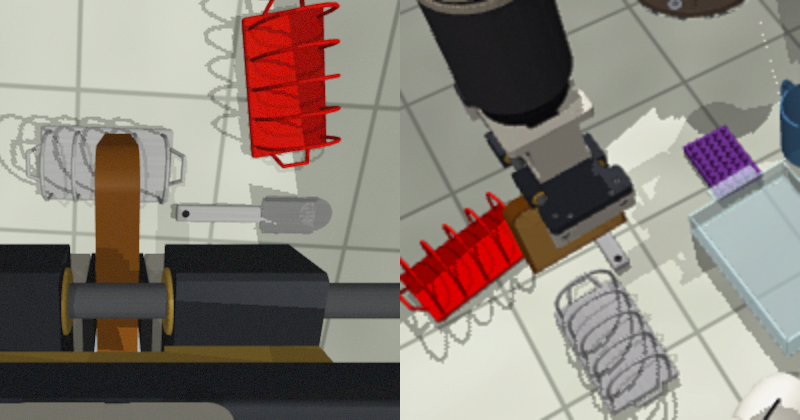

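The right half shows the rack standing in place and empty. The left half shows the slice gripped, with its -y end at row 133, so its centre is about 8 mm towards -y of the TCP. Next I'll move beside the toaster and measure the slots from close by.

>>> {"api": "carry_out", "payload": {
  "increments": [
    [0,0,1,0,30,0,1],
    [0,0,2,-5,80,0,1],
    [0,0,3,-10,135,0,1],
    [0,0,4,-15,190,0,1],
    [0,0,4.4,-20,245,0,1],
    [0,0,4.4,-25,300,0,1],
    [0,0,4.4,-30,355,0,1],
    [0,0,4.4,-35,410,0,1],
    [0,0,4.4,-45,465,0,1],
    [0,0,4.4,-50,520,0,1],
    [0,0,4.4,-55,575,0,1],
    [0,0,4.4,-60,630,0,1],
    [0,0,4.4,-62,685,0,1],
    [0,0,4.4,-62,730,0,1],
    [0,0,4.4,-62,755,0,1],
    [0,0,4.4,-62,755,0,1],
    [0,0,4.4,-62,755,0,1],
    [0,0,4.4,-62,755,0,1]
  ]
}}

```text
clock: 9.88
tool_pos: [0.451, 0.3588, 0.315]
orientation: [180.0, 0.0, -172.4]
force: [0.7, 0.0, -0.3]
opening: 0.0158
```

Run:
```python
from h import *
T=tool();print(T.round(4));p=snap('wrist','w3.png')
for l in['toaster','slot_b','lever_top','toast_center']:
  for d in ctrl.search_frame(p,l)[:2]:print(l,np.round(d['centre'],3),d['confidence'])
K=p['intrinsics'];print(K)
for c in[(.6037,.2633,.168),(.5398,.2552,.168)]:
  M=np.linalg.inv(T@np.array(p['hand_eye']));q=M[:3,:3]@np.array(c)+M[:3,3];q=K@q;print(q[:2]/q[2])
```

```text
[[-9.912e-01 -1.322e-01  3.000e-04  4.510e-01]
 [-1.322e-01  9.912e-01  4.000e-04  3.588e-01]
 [-4.000e-04  4.000e-04 -1.000e+00  3.150e-01]
 [ 0.000e+00  0.000e+00  0.000e+00  1.000e+00]]
toaster [0.556 0.3   0.169] 0.67
slot_b [0.559 0.303 0.167] 0.66
lever_top [0.551 0.253 0.09 ] 0.74
toast_center [0.454 0.327 0.344] 0.92
[[377.29996109   0.         276.93744506]
 [  0.         377.29996109 215.04386454]
 [  0.           0.           1.        ]]
[93.92492144 51.77719076]
[179.68103867  52.29065355]
```

View pics/w3.png

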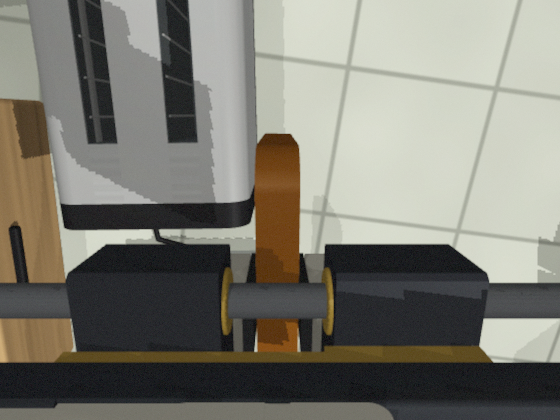

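The +y ends of both slots are at row 142: the slot at the right (slot_b) spans columns 167–197, and slot_a 87–117. The toast is at column 278.

Run:
```python
from h import *
T=tool();p=snap('wrist')
g=cv2.cvtColor(p['pixels'],cv2.COLOR_BGR2GRAY)
m=(g<75).astype(np.uint8);m[146:]=0
n,lab,st,_=cv2.connectedComponentsWithStats(m,connectivity=8)
for k in range(1,n):
  if st[k,4]<500: continue
  L=lab==k;ys=np.nonzero(L.any(1))[0]
  for v in(5,40,80,120,138):
    xs=np.nonzero(L[v])[0]
    if len(xs): print(k,v,xs.min(),xs.max(),ray(p,[(xs.min(),v),((xs.min()+xs.max())/2,v),(xs.max(),v)],.168,T)[:,:2].round(4).tolist())
  print(k,'ymax',ys.max(),ray(p,[(180 if st[k,0]>130 else 102,ys.max()+.5)],.168,T).round(4))
```

```text
1 5 69 99 [[0.6219, 0.2345], [0.611, 0.233], [0.6002, 0.2316]]
1 40 74 104 [[0.6184, 0.2577], [0.6073, 0.2562], [0.5962, 0.2548]]
1 80 80 108 [[0.614, 0.2855], [0.6034, 0.2841], [0.5928, 0.2827]]
1 120 85 114 [[0.6102, 0.3149], [0.5989, 0.3134], [0.5876, 0.3119]]
1 138 88 116 [[0.6078, 0.3286], [0.5968, 0.3271], [0.5857, 0.3257]]
1 ymax 142 [[0.5967 0.3307 0.168 ]]
2 5 157 187 [[0.5582, 0.226], [0.5474, 0.2246], [0.5365, 0.2231]]
2 40 161 189 [[0.5541, 0.2492], [0.5438, 0.2478], [0.5334, 0.2464]]
2 80 163 192 [[0.5511, 0.2772], [0.5401, 0.2757], [0.5291, 0.2742]]
2 120 167 195 [[0.5464, 0.3065], [0.5355, 0.305], [0.5246, 0.3036]]
2 138 168 196 [[0.5448, 0.3202], [0.5337, 0.3188], [0.5227, 0.3173]]
2 ymax 141 [[0.5351 0.3217 0.168 ]]
4 120 17 44 [[0.6631, 0.322], [0.6526, 0.3206], [0.6421, 0.3192]]
4 138 20 47 [[0.6614, 0.3357], [0.6507, 0.3343], [0.6401, 0.3329]]
4 ymax 145 [[0.5967 0.3331 0.168 ]]
```

>>> {"api": "carry_out", "payload": {
  "increments": [
    [0,0,0.4,30,-30,0,1],
    [0,0,0.4,60,-62,0,1],
    [0,0,0.4,90,-94,0,1],
    [0,0,0.4,90,-94,-20,1],
    [0,0,0.4,90,-94,-40,1],
    [0,0,0.4,90,-94,-55,1],
    [0,0,0.4,90,-94,-55,1],
    [0,0,0.4,90,-94,-55,1],
    [0,0,0.4,90,-94,-55,1]
  ]
}}

```text
clock: 11.3
tool_pos: [0.5411, 0.2661, 0.2605]
orientation: [180.0, 0.1, -171.9]
force: [0.4, -0.0, -1.3]
opening: 0.016
```

Run:
```python
from h import *
T=tool();p=snap('wrist');s=snap('scene');t=snap('top')
print(T[:3,3])
a=p['pixels'][60:360,120:420];b=cv2.resize(s['pixels'][100:240,340:480],(420,420))
cv2.imwrite('pics/c4.png',np.hstack([cv2.resize(a,(378,420)),b]))
```

```text
[0.54105571 0.26612192 0.26049834]
```

View pics/c4.png

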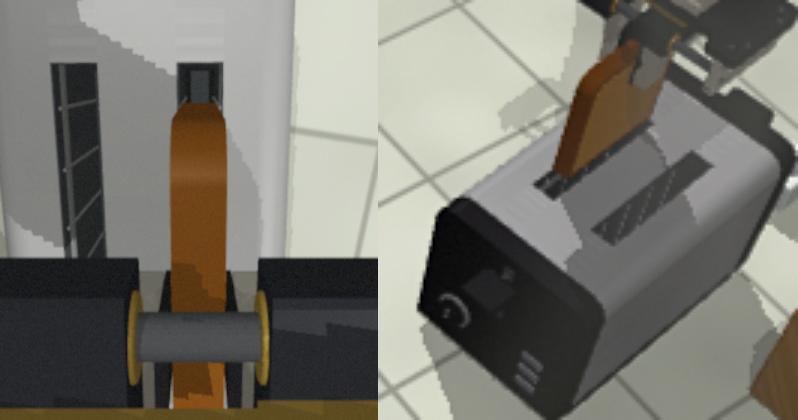

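In the wrist crop the slice (columns 172–226) is centred over the slot (177–223), with its axis along the slot. The lengthwise fit agrees to about 2 mm, so I'm lowering it slowly.

>>> {"api": "carry_out", "payload": {
  "increments": [
    [0,0,0,0,-1,-10,1],
    [0,0,0,0,-1,-20,1],
    [0,0,0,0,-1,-30,1],
    [0,0,0,0,-1,-40,1],
    [0,0,0,0,-1,-50,1],
    [0,0,0,0,-1,-60,1],
    [0,0,0,0,-1,-60,1],
    [0,0,0,0,-1,-60,1]
  ]
}}

```text
clock: 12.45
tool_pos: [0.541, 0.2649, 0.1998]
orientation: [180.0, 0.0, -171.9]
force: [-0.3, 0.5, 0.6]
opening: 0.0157
```

>>> {"api": "carry_out", "payload": {
  "increments": [
    [0,0,0,0,0,-8,1],
    [0,0,0,0,0,-15,1],
    [0,0,0,0,0,-20,1],
    [0,0,0,0,0,-23,1],
    [0,0,0,0,0,-26,1],
    [0,0,0,0,0,-26,1],
    [0,0,0,0,0,-26,1],
    [0,0,0,0,0,-26,1]
  ]
}}

```text
clock: 13.45
tool_pos: [0.5409, 0.2648, 0.1738]
orientation: [180.0, 0.0, -171.9]
force: [0.3, -0.5, -0.8]
opening: 0.0159
```

>>> {"api": "carry_out", "payload": {
  "increments": [
    [0,0,0,0,0,0,0.75],
    [0,0,0,0,0,0,0.65],
    [0,0,0,0,0,0,0.5],
    [0,0,0,0,0,0,0.5],
    [0,0,0,0,0,0,0.5],
    [0,0,0,0,0,0,0.5],
    [0,0,0,0,0,0,0.5],
    [0,0,0,0,0,20,0.5],
    [0,0,0,0,0,50,0.5],
    [0,0,0,0,0,90,0.5],
    [0,0,0,0,0,90,0.5],
    [0,0,0,0,0,90,0.5]
  ]
}}

```text
clock: 14.95
tool_pos: [0.5405, 0.2647, 0.2633]
orientation: [180.0, -0.0, -172.0]
force: [0.6, -0.4, -1.2]
opening: 0.0438
```

Run:
```python
from h import *
T=tool();p=snap('wrist');s=snap('scene')
print(T[:3,3],ctrl.get_obs()['opening'])
for l in['toast_center','lever_top']:
  for P in(p,s):
    for d in ctrl.search_frame(P,l)[:2]:print(l,np.round(d['centre'],3),d['confidence'])
a=p['pixels'][0:400];b=cv2.resize(s['pixels'][100:240,340:480],(300,300))
c=np.zeros((420,860,3),np.uint8);c[:,:560]=p['pixels'];c[:300,560:]=b
cv2.imwrite('pics/c5.png',c[:,70:])
```

```text
[0.54049119 0.26469912 0.26326603] 0.04373450442716849
toast_center [0.544 0.247 0.2  ] 0.64
toast_center [0.548 0.246 0.192] 0.72
lever_top [0.61  0.215 0.09 ] 0.92
lever_top [0.6   0.097 0.146] 0.71
```

View pics/c5.png

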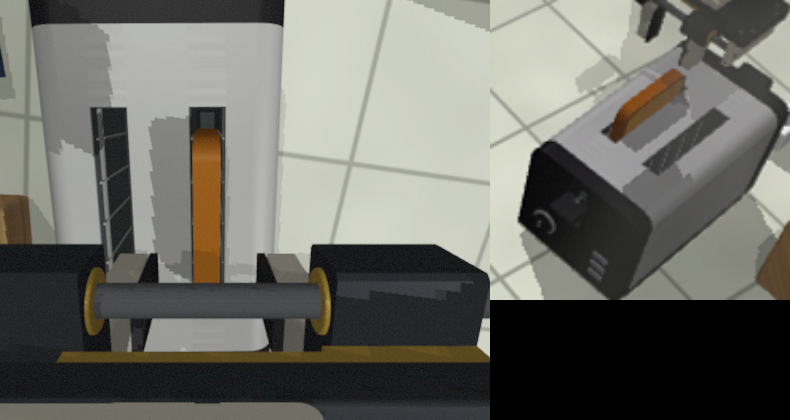

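The slice stands upright in slot_b at (208,190), clear of the fingers. I'll stop partway to the lever for one look at the tab.

>>> {"api": "carry_out", "payload": {
  "increments": [
    [0,0,0,0,0,30,0.5],
    [0,0,0,20,-30,30,0.7],
    [0,0,0,40,-70,30,1],
    [0,0,0,40,-70,30,1],
    [0,0,0,40,-70,30,1],
    [0,0,0,40,-70,30,1],
    [0,0,0,40,-70,30,1],
    [0,0,0,40,-70,30,1]
  ]
}}

```text
clock: 16.25
tool_pos: [0.5806, 0.1953, 0.2936]
orientation: [180.0, 0.0, -171.9]
force: [-0.2, -0.2, -0.0]
opening: 0.0003
```

Run:
```python
from h import *
T=tool();p=snap('wrist','w6.png')
print(T[:3,3],ctrl.get_obs()['opening'])
for l in['toast_center','lever_top']:
    for d in ctrl.search_frame(p,l)[:2]:print(l,np.round(d['centre'],3),d['confidence'])
M=np.linalg.inv(T@np.array(p['hand_eye']));q=p['intrinsics']@(M[:3,:3]@np.array([.5965,.1,.15])+M[:3,3]);print(q[:2]/q[2])
```

```text
[0.58057103 0.19526616 0.29358365] 0.0004818773574235879
toast_center [0.552 0.206 0.164] 0.62
lever_top [0.602 0.106 0.154] 0.56
[275.4957656   77.02694353]
```

View pics/w6.png

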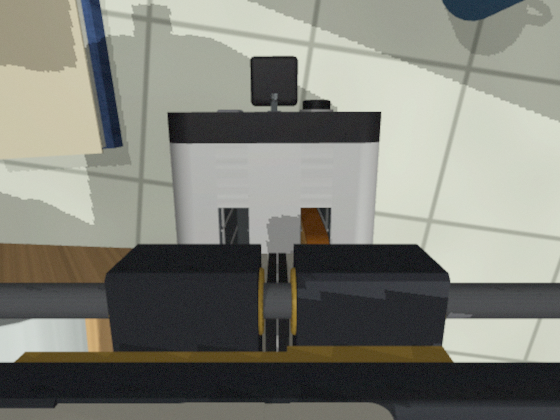

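The tab is centred at pixel (274,80), within 3 mm of the estimate. I'm moving above it with a 10° tilt so the gripper's body leans away from the toaster.

>>> {"api": "carry_out", "payload": {
  "increments": [
    [0,0,0,8,-45,0,1],
    [5,0.7,0,16,-94,0,1],
    [9.9,1.4,0,16,-94,0,1],
    [9.9,1.4,0,16,-94,-40,1],
    [9.9,1.4,0,16,-94,-80,1],
    [9.9,1.4,0,16,-94,-110,1],
    [9.9,1.4,0,16,-94,-130,1],
    [9.9,1.4,0,16,-94,-130,1],
    [9.9,1.4,0,16,-94,-130,1]
  ]
}}

```text
clock: 17.52
tool_pos: [0.5974, 0.1009, 0.1646]
orientation: [170.0, 0.1, -171.9]
force: [0.5, 0.5, -0.2]
opening: 0.0004
```

>>> {"api": "carry_out", "payload": {
  "increments": [
    [0,0,0,0,0,-4,1],
    [0,0,0,0,0,-8,1],
    [0,0,0,0,0,-11,1],
    [0,0,0,0,0,-13,1],
    [0,0,0,0,0,-15,1],
    [0,0,0,0,0,-17,1],
    [0,0,0,0,0,-20,1],
    [0,0,0,0,0,-23,1],
    [0,0,0,0,0,-26,1],
    [0,0,0,0,0,-29,1],
    [0,0,0,0,0,-32,1],
    [0,0,0,0,0,-35,1],
    [0,0,0,0,0,-38,1],
    [0,0,0,0,0,-41,1],
    [0,0,0,0,0,-44,1],
    [0,0,0,0,0,-46,1],
    [0,0,0,0,0,-48,1],
    [0,0,0,0,0,-48,1],
    [0,0,0,0,0,-48,1]
  ]
}}

```text
clock: 19.9
tool_pos: [0.5968, 0.1007, 0.1157]
orientation: [170.0, 0.0, -171.9]
force: [-1.7, -0.4, 6.0]
opening: 0.0006
```

>>> {"api": "carry_out", "payload": {
  "increments": [
    [0,0,0,0,0,-1,1],
    [0,0,0,0,0,-2,1],
    [0,0,0,0,0,-2.5,1],
    [0,0,0,0,0,-3,1],
    [0,0,0,0,0,-3,1],
    [0,0,0,0,0,-3,1]
  ]
}}

```text
clock: 20.65
tool_pos: [0.5969, 0.1007, 0.1128]
orientation: [170.0, 0.0, -171.9]
force: [-3.5, -1.8, 6.8]
opening: 0.0006
```

>>> {"api": "carry_out", "payload": {
  "increments": [
    [0,0,0,0,0,-0.5,1],
    [0,0,0,0,0,-1,1],
    [0,0,0,0,0,-1,1],
    [0,0,0,0,0,-1,1]
  ]
}}

```text
clock: 21.15
tool_pos: [0.5969, 0.1007, 0.1118]
orientation: [170.0, 0.0, -171.9]
force: [-3.1, -0.8, 5.9]
opening: 0.0002
```

>>> {"api": "carry_out", "payload": {
  "increments": [
    [0,0,0,0,0,-0.5,1],
    [0,0,0,0,0,-1,1],
    [0,0,0,0,0,-1,1],
    [0,0,0,0,0,-1,1]
  ]
}}

```text
clock: 21.65
tool_pos: [0.5969, 0.1007, 0.1112]
orientation: [170.0, 0.0, -171.9]
force: [-3.1, -0.2, 10.0]
opening: 0.0002
```

>>> {"api": "carry_out", "payload": {
  "increments": [
    [0,0,0,0,0,-0.4,1],
    [0,0,0,0,0,-0.4,1],
    [0,0,0,0,0,-0.4,1],
    [0,0,0,0,0,-0.4,1],
    [0,0,0,0,0,-0.4,1],
    [0,0,0,0,0,-0.4,1]
  ]
}}

```text
clock: 22.4
tool_pos: [0.5969, 0.1007, 0.1112]
orientation: [170.0, 0.0, -171.9]
force: [-4.1, -1.3, 11.6]
opening: 0.0004
```

Run:
```python
from h import *
s=snap('scene');o=ctrl.get_obs();print(o['tool_pos'],o['force'])
for l in['toast_center','lever_top','rack']:
    for d in ctrl.search_frame(s,l)[:2]:print(l,np.round(d['centre'],3),d['confidence'])
c=np.hstack([cv2.resize(s['pixels'][100:240,340:480],(420,420),interpolation=2),cv2.resize(s['pixels'][180:380,80:260],(378,420))])
cv2.imwrite('pics/c7.png',c)
```

```text
[0.59696158 0.1006928  0.11116537] [-4.61368901 -0.49657753 12.33723559]
toast_center [0.54  0.258 0.161] 0.55
lever_top [0.616 0.28  0.161] 0.31
rack [ 0.33  -0.512  0.011] 0.85
rack [ 0.533 -0.405  0.014] 0.63
```

View pics/c7.png

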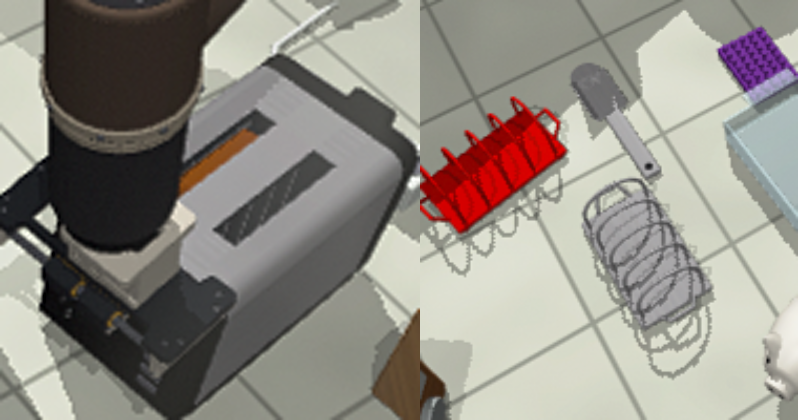

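The slice has sunk below the slot mouth (215,160 in the crop) and the rack stands in place. The lever no longer moves when pushed further and carries about 12 N, so it is at the stop. Handing in.

```bash
python3 -c "
from plant import ctrl
print(ctrl.close_job());o=ctrl.get_obs();print(o['clock'],o['tool_pos'],o['force'])"
```

```text
the job is handed in; nothing more can be done
None
the job is handed in; nothing more can be done
```

I took the slice out of the chrome rack, stood it in slot_b (the slot on the toaster's -x side) and let go of it. I then pressed the lever down to its stop with closed, slightly tilted fingers and handed the job in at about 22 s, still holding it there.

**Lever:** it is at the bottom. The fingertips stopped at z = 0.111 m even when commanded lower, with about 12 N upward on the tool. There is also a small sideways force of about 4 N that I left as it was.

**Slice:** the last picture shows it sunk into the slot; the network puts the visible part at z ≈ 0.16 m, about where its top edge should be. The arm hides part of the slice in that view.

**Rack and other things:** the chrome rack stands upright where it was, and the things visible in that last crop look undisturbed. I did not re-measure each of the other things, but the path was planned clear of them.

**One misread:** in the last picture the network gave a false low-confidence position for the lever (0.31), because the gripper hides it. I judged the lever from the force and the stop instead.

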